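# Fit the straight blade insert into the vegetable slicer

## Task

Fit the slicer for straight slices: take the red blade insert from the green board and lay it, blade side up, into the slicer's blade pocket with its notch over the brass pin, so that it lies squarely and fully down, flush with the plates at both ends. Set it down rather than dropping it, let go, and leave the blue insert and the loose pepper where they are.

Things in the scene. Friction and masses are not known exactly. Their poses are not given: they have to be found in the camera images.
- red_insert: red blade insert: flat plastic plate 110 long (x) x 56 wide (y) x 9 thick, a slanted straight steel blade and black slit on top; about 120 g. Origin: centre of its underside. Open notch 18 wide, 24 deep in its -x end; +x end plain. Starts flat on the board, notch end roughly towards the robot. Grip it by its long edges (56 apart).
- red_notch (a point): Point on the red insert's underside in the middle of its notch, where the pin's axis belongs: 43 from the insert's origin towards its -x end, on its centre line.
- blue_insert: blue blade insert: flat plastic plate 110 long (x) x 56 wide (y) x 9 thick, a row of steel comb teeth on top; about 120 g. Origin: centre of its underside. Open notch 18 wide, 24 deep in its -x end; +x end plain. Starts flat on the board, notch end roughly towards the robot. Grip it by its long edges (56 apart). Not wanted now; it may be left or right of the red one.
- slicer: White and grey vegetable slicer, 405 long (x), 110 wide over the feet, stuck fast to the counter. Origin on the counter under the blade pocket's centre; round grey handle at its +x end. White plates 66 wide at both ends of the pocket (ramp -x, landing +x), tops at height 49; grey fences along them, to height 53, 79 wide overall.
- seat (a point): Centre of the blade pocket's floor, height 40; slicer's axes. A seated insert's origin is here, axes matching, top flush with the plates. The pocket is the 118 long gap between the plates (4 play each end), open at both sides; its floor is a grey bar only 40 wide, so the insert overhangs 8 each side and fingers fit beside it.
- pin (a point): Foot of the brass locating pin on the pocket floor, 43 from the pocket's centre towards the ramp plate (slicer's -x). The pin is 10 in diameter, stands 11 high, tapering over its upper 5 to 5 in diameter; 4 play each side in the notch.
- board: Green chopping board, 300 (x) x 310 (y) x 8 thick, fixed; origin at the centre of its underside on the counter, its top at height 8.
- pepper: The one loose orange pepper on the counter, green stem, 46 in diameter, 55 high; origin at the centre of its underside. Bystander.
Things that resemble listed ones, but are neither listed nor needed, are in the scene too. What is shaped like the red_insert but purple or turquoise is not meant.

How it is judged:
At the end, for the whole second after the job is handed in: The red insert rests still in the slicer's pocket, flat (within 0.04 rad) on the pocket floor (underside no more than 2.5 mm above it), its notch centre within 7 mm of the pin's axis, squarely in line with the slicer (within 0.15 rad), and released (horizontal distance between red_notch and pin below 0.007 m and z of red_notch in the frame of seat between -0.003 and 0.0025 m and z of red_insert in the frame of seat below 0.0025 m and angle between red_insert's own z axis and vertical below 0.04 rad and angle between the x axis of red_insert and the x axis of seat, either way round below 0.15 rad and linear speed of red_insert below 0.02 m/s and angular speed of red_insert below 0.1 rad/s); the robot touches nothing.
It fails at once if the red insert is dropped (it falls faster than 0.5 m/s with no finger on it) (linear speed of red_insert above 0.5 m/s and contact force between the fingers and red_insert below 0.05 N).
It fails at once if a bystander (blue insert, loose pepper) is shifted by more than 30 mm (distance of any of blue_insert, pepper from where it was at the start of the episode above 0.03 m).
It also fails if it takes over 43 s, if anything falls off the work surface, if the arm or the gripper's body presses on something with over 40 N, if the wrist force passes 120 N, or if a joint passes its speed limit or range.

## Robot

A 7-joint arm with a two-finger parallel gripper is mounted at the origin on the work surface. World frame = base frame: x ahead of the robot, y to its left, z up, the work surface at z = 0. Lengths are in m, angles in rad, forces in N, time in s.
With the tool pointing down it reaches from about 0.425 to 0.875 m from the base axis. Payload 4.7 kg.
Tool frame: the origin (TCP) lies midway between the tips of the shut fingers; the grasp point (between the pads) lies ctrl.grasp_offset behind it (ctrl.grasp_offset is the distance from the TCP to the grasp point, in m); z points along the fingers, y is the line along which they close (so a half turn about z gives the same grasp; the last joint's range is limited). The gripper opens to 87 mm and grips with 3 to 60 N. Pads are 19 mm wide; open, the fingers measure 117 mm over their backs; the gripper's body (75 mm by 190 mm) begins 51 mm behind the grasp point.
Start: joints at [1.214, 0.321, -0.07, 1.45, 0.023, 1.371, -0.057], TCP at [0.236, -0.606, 0.223] pointing down, gripper open.
Joint ranges: [-2.86, 2.86], [-0.3, 2.09], [-1.38, 1.24], [0.06, 2.45], [-1.56, 4.7], [0.09, 2.05], [-2.69, 2.69]. Speed limits (rad/s): [2.57, 2.57, 3.14, 3.14, 3.14, 3.14, 3.14].

## Interface

Orientations are given as a rotation vector (axis times angle).
In Python, from bench import ctrl gives the robot as it stands. The module is installed in compiled form; this text tells all that it offers.
- The arm moves only by the tool jog_arm, never from a script. Its argument "moves" is one flat list of numbers, 7 for each row, row after row: the shift along the tool's x, y, z in units of 30 cm (1.0 is 30 cm), then the turn, a rotation vector about the tool's x, y, z in units of 60 degrees (1.0 is 60 degrees), then the gripper's target within -1 to 1 (fully open at 1, half-way at 0, shut at -1). In form: [x, y, z, wx, wy, wz, fingers, x, y, z, wx, wy, wz, fingers, ...]. A call has exactly 8 rows; each row is the pose to reach, as a shift and turn from the pose commanded when the call began, along the tool's axes at that moment; what a row does not reach only later rows make up. A row lasts 1/8 s, in which the tool goes at most 62.5 mm and 10.7 degrees, less where a joint would pass 70% of its speed; a pose out of reach is approached as far as the arm can. A call with a number of a shift or a turn outside -1 to 1 is refused whole. A call with a gripper value outside its range is refused whole. The fingers move at their own pace and stop on an object; "newtons" is the grip in N (left out, the last holds). Time passes only in rows, so rows that repeat a pose let the fingers close, or fill a call up. It gives the time, the measured TCP pose, the force, the opening and the grip force at its end, in the units of the state.
- ctrl.get_state(): the state, without advancing time (a new reading comes with each control period).
- ctrl.get_image(name): name is "side" or "top"; returns a dict with "pixels" (480x640x3 uint8, red, green, blue), "fx", "fy", "cx", "cy" (pixels), "xyz" and "rotation" of the camera in the world. Camera axes: x right, y up, looking along -z (the intrinsics and any distortion apply to the point x, -y, -z); pixel columns grow to the right and rows downward; lengths in m; the calibration is good to about 2 mm. A picture is of the moment at which its call begins. There is no depth.
- ctrl.close_job(): hands the job in; it is judged then, once.
The state is a dict: "time": time; "joint_positions": joint angles; "qd": joint speeds; "joint_torque": joint torques, N m; "position": TCP position; "tool_rot": TCP orientation; "ft_force": force on the tool from outside, world axes, zero at the start; "torque": the same for the moment, N m; "grip_width": opening from 0.0 (shut) to 1.0 (fully open); "grip_force": force on a finger pad.
Only numpy, scipy, OpenCV 4.12 (cv2) and the standard library are available. Lean on these libraries where they do the work, as an engineer would, in place of code of your own. Each camera call takes 0.05 s, during which the arm holds its last target. There are 200 camera calls.

## Working session

There is one attempt and no reset: what is moved stays moved. The work goes in short steps, Python scripts to look and compute and a tool call to move; the robot and the scene stay as the last step left them, time stands still between calls to the robot, and variables do not carry over. Pictures are saved under pics/ and viewed, at most 10 in all, crops included, and the job is handed in when it is done.

Besides the shell and the picture viewer there is one more tool, called after "Request:" by a JSON object that holds its "op" and its "data", one argument or row to a line. jog_arm: Moves the arm, as the interface text tells. Its arguments: {"type":"object","properties":{"moves":{"type":"array"},"newtons":{"type":"number"}},"required":["moves"]}

```bash
mkdir -p pics; python3 - <<'E'
from bench import ctrl
import cv2
s=ctrl.get_state();print({k:(v if not hasattr(v,'round') else v) for k,v in s.items()},ctrl.grasp_offset)
for n in("side","top"):
    i=ctrl.get_image(n);cv2.imwrite(f"pics/{n}0.png",i["pixels"][:,:,::-1])
    print(n,{k:v for k,v in i.items() if k!="pixels"})
E
```

```text
{'time': 0.0, 'joint_positions': array([ 1.21408876,  0.32180801, -0.07009065,  1.451663  ,  0.02258916,
        1.37079832, -0.05688293]), 'qd': array([-6.68538104e-05, -3.56346966e-04, -1.42142811e-03,  5.36253671e-04,
       -8.56230917e-04,  4.59146171e-04,  8.57439058e-05]), 'joint_torque': array([ 9.25268387e-05, -4.91286957e+01, -4.03928999e-01, -3.12523592e+01,
       -6.39208616e-02,  4.37513762e-02,  1.88769641e-04]), 'position': array([ 0.23530067, -0.6053259 ,  0.22147732]), 'tool_rot': array([-3.08592888e+00, -5.78871197e-01,  6.78553411e-04]), 'ft_force': array([ 1.16461787, -0.39783718,  0.13200289]), 'torque': array([ 0.02301733,  0.00170082, -0.02169831]), 'grip_force': 0.0, 'grip_width': 0.997775469233681} 0.0187
side {'fx': 465.4958020054921, 'fy': 465.4958020054921, 'cx': 319.0528690790315, 'cy': 235.28842222555562, 'xyz': array([0.16384024, 0.53829371, 0.49377935]), 'rotation': array([ 0.33848095, -1.30278104, -2.31191627])}
top {'fx': 453.09744780274923, 'fy': 453.09744780274923, 'cx': 322.55779537752056, 'cy': 235.91454148371795, 'xyz': array([ 0.38389258, -0.11856418,  0.92093159]), 'rotation': array([ 0.10978176, -0.11120793, -1.57001371])}
```

View pics/top0.png

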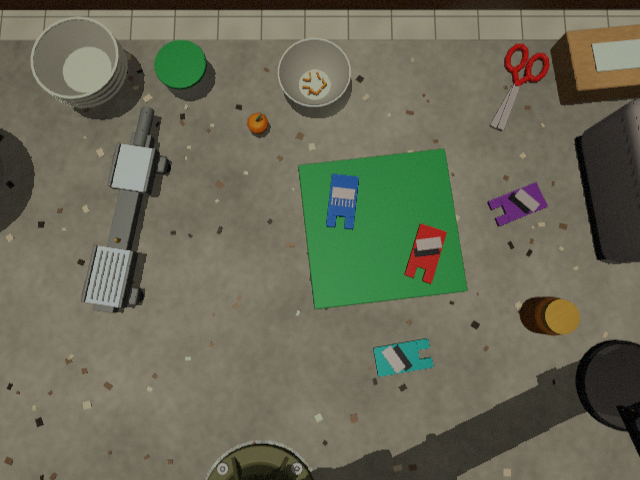

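View pics/side0.png

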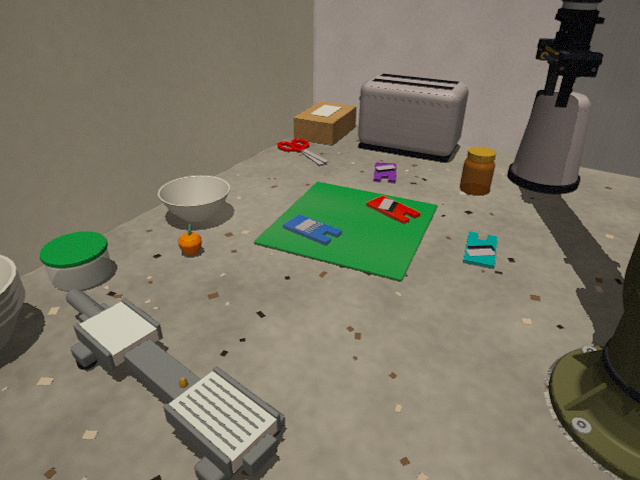

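The top view shows red at about (427,253), blue at (342,202), the slicer pocket at about (124,222) with the pin at about (117,240), and the pepper at (258,124). I'll enlarge the red insert and the slicer.

```bash
python3 - <<'E'
import cv2,numpy as np
a=cv2.imread("pics/top0.png")
r=cv2.resize(a[215:293,390:460],None,fx=5.5,fy=5.5,interpolation=cv2.INTER_CUBIC)
s=cv2.resize(a[130:320,70:180],None,fx=3,fy=3,interpolation=cv2.INTER_CUBIC)
c=np.zeros((600,780,3),np.uint8);c[:r.shape[0],:r.shape[1]]=r;c[:s.shape[0],400:400+s.shape[1]]=s
cv2.imwrite("pics/crop0.png",c)
E
```

```text
(no output)
```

View pics/crop0.png

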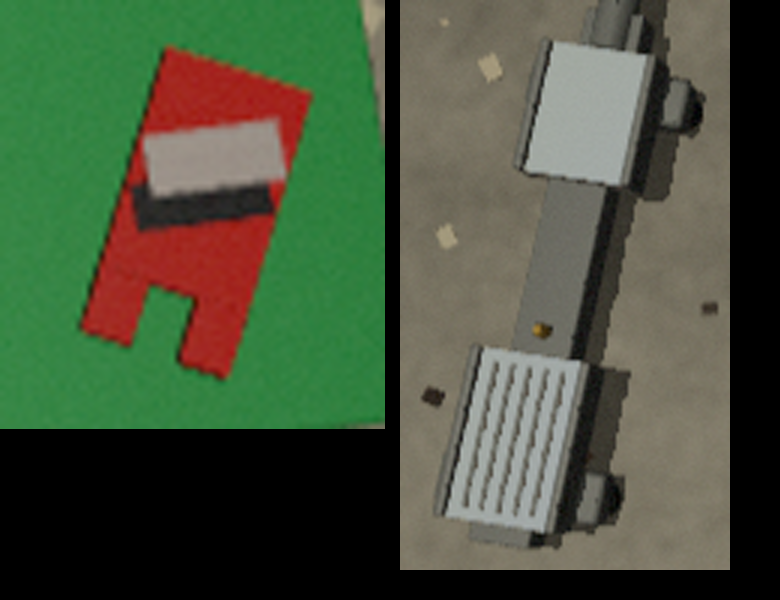

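Red's corners in the crop are (166,47), (313,94), (228,380) and (81,327), with the notch at the bottom. The slicer pocket edges are (525,171)-(623,185) and (483,350)-(588,362), and the pin top is at (541,328).

```bash
cat > h.py <<'E'
from bench import ctrl
import numpy as np, cv2
from scipy.spatial.transform import Rotation as R
def unproj(im,uv,z):
    uv=np.atleast_2d(uv).astype(float)
    d=np.c_[(uv[:,0]-im["cx"])/im["fx"],-(uv[:,1]-im["cy"])/im["fy"],-np.ones(len(uv))]
    d=R.from_rotvec(im["rotation"]).apply(d)
    return im["xyz"]+d*((z-im["xyz"][2])/d[:,2])[:,None]
def proj(im,p):
    c=R.from_rotvec(im["rotation"]).inv().apply(np.atleast_2d(p)-im["xyz"])
    return np.c_[im["cx"]-im["fx"]*c[:,0]/c[:,2], im["cy"]+im["fy"]*c[:,1]/c[:,2]]
def fit(model,pts):   # 2-D rigid fit -> x,y,yaw,residuals
    m=np.array(model);p=np.array(pts)[:,:2];a=m-m.mean(0);b=p-p.mean(0)
    y=np.arctan2((a[:,0]*b[:,1]-a[:,1]*b[:,0]).sum(),(a*b).sum())
    Q=np.array([[np.cos(y),-np.sin(y)],[np.sin(y),np.cos(y)]])
    t=p.mean(0)-Q@m.mean(0)
    return t,y,p-(m@Q.T+t)
def togo(s,goal,yaw_y):
    """shift (tool axes, jog units) & turn wz (units) for TCP goal, closing axis at world yaw yaw_y"""
    T=R.from_rotvec(s["tool_rot"]).as_matrix()
    d=T.T@(np.array(goal)-s["position"])/.3
    cur=np.arctan2(T[1,1],T[0,1]); dy=(yaw_y-cur+np.pi/2)%np.pi-np.pi/2
    return d.round(4),(-dy/(np.pi/3)).round(4)
E
python3 - <<'E'
from h import *
im=ctrl.get_image("top")
np.set_printoptions(precision=4,suppress=True)
c=lambda l:np.array(l)/5.5+[390,215]-.4
red=unproj(im,c([(166,47),(313,94),(228,380),(81,327)]),.017)
print("red",*fit([(.055,.028),(.055,-.028),(-.055,-.028),(-.055,.028)],red))
k=lambda l:(np.array(l)-[400,0])/3+[70,130]-.33
sl=unproj(im,k([(525,171),(623,185),(588,362),(483,350),(552,42),(646,54),(447,517),(550,532)]),.049)
f=fit([(.059,.033),(.059,-.033),(-.059,-.033),(-.059,.033)],sl[:4]);print("slicer",*f)
print("long edges yaw",np.arctan2(*(sl[4]-sl[6])[1::-1]),np.arctan2(*(sl[5]-sl[7])[1::-1]))
pin=unproj(im,k([(541,328)]),.049)[0];print("pin",pin,"pred",f[0]-.043*np.array([np.cos(f[1]),np.sin(f[1])]))
s2=ctrl.get_image("side");print("side px red",proj(s2,red)," pin",proj(s2,pin), "slicer",proj(s2,sl[:4]))
s=ctrl.get_state();T=R.from_rotvec(s["tool_rot"]).as_matrix();print(T,s["position"])
E
```

```text
red [ 0.477  -0.3257] -0.3242871692859064 [[-0.0005  0.0004]
 [-0.0002  0.0001]
 [-0.0003 -0.    ]
 [ 0.001  -0.0005]]
slicer [0.5427 0.2736] -0.14655805968394864 [[ 0.0004 -0.0005]
 [ 0.0005 -0.0002]
 [ 0.0004 -0.0011]
 [-0.0013  0.0018]]
long edges yaw -0.15091690189996101 -0.14162991549534587
pin [0.5021 0.2802 0.049 ] pred [0.5002 0.2799]
side px red [[365.4153 202.0392]
 [382.3382 194.8103]
 [420.4333 212.3697]
 [402.9605 220.3352]]  pin [[182.0487 377.4196]] slicer [[112.7416 353.6599]
 [156.6066 326.5411]
 [213.5112 367.5627]
 [168.1712 403.7843]]
[[ 0.9321  0.3623 -0.0005]
 [ 0.3623 -0.9321  0.0011]
 [-0.0001 -0.0012 -1.    ]] [ 0.2353 -0.6055  0.2219]
```

```bash
python3 - <<'E'
from h import *
print(togo(ctrl.get_state(),[.477,-.3257,.10],-.3243+np.pi/2))
E
```

```text
(array([ 1.0888, -0.5771,  0.4069]), np.float64(0.6637))
```

Request:
{"op": "jog_arm", "data": {
  "moves": [0.12, -0.06, 0, 0, 0, 0.08, 1, 0.26, -0.13, 0, 0, 0, 0.17, 1, 0.42, -0.21, 0.02, 0, 0, 0.28, 1, 0.58, -0.29, 0.06, 0, 0, 0.4, 1, 0.74, -0.37, 0.1, 0, 0, 0.5, 1, 0.88, -0.45, 0.15, 0, 0, 0.6, 1, 0.98, -0.52, 0.2, 0, 0, 0.66, 1, 1.0, -0.55, 0.22, 0, 0, 0.6637, 1],
  "newtons": 25
}}

```text
time: 1.2
position: [0.4566, -0.3402, 0.1555]
tool_rot: [-3.1, 0.499, 0.002]
ft_force: [0.1, -0.2, -0.1]
grip_width: 1.001
grip_force: 0.0
```

```bash
python3 - <<'E'
from h import *
s=ctrl.get_state();print(s["position"],togo(s,[.477,-.3257,.07],-.3243+np.pi/2))
E
```

```text
[ 0.45661873 -0.34015985  0.15548802] (array([ 0.0498, -0.0667,  0.285 ]), np.float64(0.0049))
```

Request:
{"op": "jog_arm", "data": {
  "moves": [0.02, -0.03, 0.05, 0, 0, 0.005, 1, 0.05, -0.067, 0.15, 0, 0, 0.005, 1, 0.05, -0.067, 0.25, 0, 0, 0.005, 1, 0.05, -0.067, 0.32, 0, 0, 0.005, 1, 0.05, -0.067, 0.36, 0, 0, 0.005, 1, 0.05, -0.067, 0.385, 0, 0, 0.005, 1, 0.05, -0.067, 0.385, 0, 0, 0.005, 1, 0.05, -0.067, 0.385, 0, 0, 0.005, 1]
}}

```text
time: 2.2
position: [0.4765, -0.3296, 0.0419]
tool_rot: [3.098, -0.515, 0.002]
ft_force: [0.1, 0.6, 0.4]
grip_width: 1.005
grip_force: 0.0
```

```bash
python3 - <<'E'
from h import *
s=ctrl.get_state();print(s["position"],togo(s,[.477,-.3257,.0115],-.3243+np.pi/2))
i=ctrl.get_image("top")["pixels"][:,:,::-1][190:310,350:490]; j=ctrl.get_image("side")["pixels"][:,:,::-1][140:260,320:460]
cv2.imwrite("pics/pre.png",cv2.resize(np.hstack([i,j]),None,fx=2.8,fy=2.8,interpolation=cv2.INTER_CUBIC))
E
```

```text
[ 0.47654467 -0.32958648  0.0419288 ] (array([-0.0029, -0.0128,  0.1014]), np.float64(-0.005))
```

View pics/pre.png

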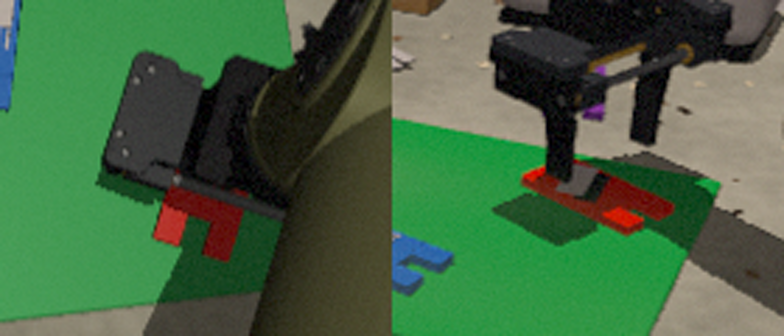

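The fingers straddle the red insert: in the side crop the near finger is above the plate's left edge, about 30 mm up. I'll descend and close.

Request:
{"op": "jog_arm", "data": {
  "moves": [0, -0.006, 0.03, 0, 0, 0, 1, 0, -0.012, 0.06, 0, 0, 0, 1, 0, -0.012, 0.085, 0, 0, 0, 1, 0, -0.012, 0.1, 0, 0, 0, 1, 0, -0.012, 0.1, 0, 0, 0, 1, 0, -0.012, 0.1, 0, 0, 0, -0.2, 0, -0.012, 0.1, 0, 0, 0, -0.6, 0, -0.012, 0.1, 0, 0, 0, -0.6],
  "newtons": 25
}}

```text
time: 3.3
position: [0.4773, -0.3258, 0.0113]
tool_rot: [3.099, -0.515, 0.001]
ft_force: [0.3, 0.4, -0.2]
grip_width: 0.744
grip_force: 0.0
```

Request:
{"op": "jog_arm", "data": {
  "moves": [0, 0, 0, 0, 0, 0, -0.6, 0, 0, 0, 0, 0, 0, -0.6, 0, 0, -0.02, 0, 0, 0, -0.6, 0, 0, -0.05, 0, 0, 0, -0.6, 0, 0, -0.1, 0, 0, 0, -0.6, 0, 0, -0.15, 0, 0, 0, -0.6, 0, 0, -0.2, 0, 0, 0, -0.6, 0, 0, -0.2, 0, 0, 0, -0.6]
}}

```text
time: 4.3
position: [0.4783, -0.3265, 0.0731]
tool_rot: [3.097, -0.515, 0.005]
ft_force: [-0.5, 1.0, -1.8]
grip_width: 0.636
grip_force: 25.0
```

```bash
python3 - <<'E'
from h import *
s=ctrl.get_state();print(s["position"],s["ft_force"],s["grip_width"],s["grip_force"])
j=ctrl.get_image("side")["pixels"][:,:,::-1][100:260,300:460]
cv2.imwrite("pics/lift.png",cv2.resize(j,None,fx=3,fy=3,interpolation=cv2.INTER_CUBIC))
# via + above-slicer goal
print(togo(s,[.5427,.2736,.11],-.1466+np.pi/2))
E
```

```text
[ 0.47826878 -0.32648073  0.07310302] [-0.53158919  1.03354845 -1.84625121] 0.636012108578698 24.995638132095337
(array([-0.4437, -1.962 , -0.1268]), np.float64(-0.1747))
```

View pics/lift.png

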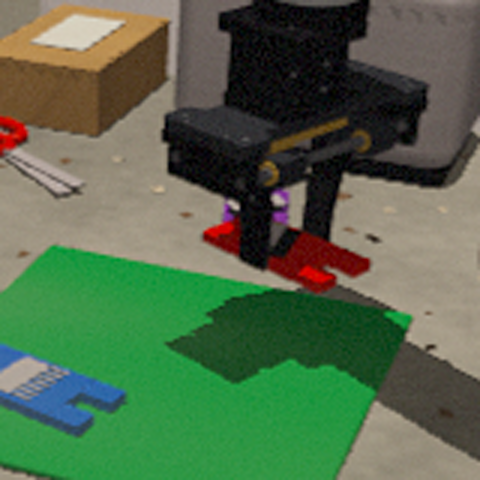

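The insert is held level: it shows at about (285,255) in the crop, with the notch at lower right. Next I'll carry it to the slicer.

Request:
{"op": "jog_arm", "data": {
  "moves": [-0.01, -0.05, -0.06, 0, 0, 0, -0.6, -0.04, -0.16, -0.13, 0, 0, -0.01, -0.6, -0.07, -0.3, -0.18, 0, 0, -0.03, -0.6, -0.11, -0.46, -0.2, 0, 0, -0.05, -0.6, -0.14, -0.62, -0.2, 0, 0, -0.07, -0.6, -0.18, -0.78, -0.2, 0, 0, -0.09, -0.6, -0.21, -0.92, -0.2, 0, 0, -0.1, -0.6, -0.22, -0.98, -0.2, 0, 0, -0.1, -0.6]
}}

```text
time: 5.35
position: [0.5094, -0.0214, 0.1318]
tool_rot: [-3.122, 0.343, -0.0]
ft_force: [0.6, -0.7, -2.1]
grip_width: 0.638
grip_force: 25.0
```

```bash
python3 - <<'E'
from h import *
s=ctrl.get_state();print(s["position"],s["grip_width"],togo(s,[.5427,.2736,.11],-.1466+np.pi/2))
E
```

```text
[ 0.50941568 -0.02142153  0.1317747 ] 0.6382871806738667 (array([-0.1054, -0.984 ,  0.0733]), np.float64(-0.0692))
```

Request:
{"op": "jog_arm", "data": {
  "moves": [-0.01, -0.06, 0, 0, 0, 0, -0.6, -0.02, -0.18, 0, 0, 0, -0.01, -0.6, -0.04, -0.34, 0, 0, 0, -0.02, -0.6, -0.06, -0.5, 0, 0, 0, -0.04, -0.6, -0.08, -0.66, 0, 0, 0, -0.05, -0.6, -0.09, -0.8, 0.02, 0, 0, -0.06, -0.6, -0.1, -0.92, 0.04, 0, 0, -0.07, -0.6, -0.105, -0.984, 0.06, 0, 0, -0.07, -0.6]
}}

```text
time: 6.35
position: [0.5436, 0.2718, 0.1133]
tool_rot: [-3.132, 0.232, 0.001]
ft_force: [-0.4, -0.6, -0.9]
grip_width: 0.636
grip_force: 25.0
```

Request:
{"op": "jog_arm", "data": {
  "moves": [0, 0, 0, 0, 0, 0, -0.6, 0, 0, 0, 0, 0, 0, -0.6, 0, 0, 0, 0, 0, 0, -0.6, 0, 0, 0, 0, 0, 0, -0.6, 0, 0, 0, 0, 0, 0, -0.6, 0, 0, 0, 0, 0, 0, -0.6, 0, 0, 0, 0, 0, 0, -0.6, 0, 0, 0, 0, 0, 0, -0.6]
}}

```text
time: 7.35
position: [0.5448, 0.2687, 0.113]
tool_rot: [3.133, -0.237, -0.0]
ft_force: [0.1, -0.6, -1.1]
grip_width: 0.634
grip_force: 25.0
```

```bash
python3 - <<'E'
from h import *
s=ctrl.get_state();print(s["position"],s["grip_width"],togo(s,[.5427,.2736,.075],-.1466+np.pi/2))
j=ctrl.get_image("side")["pixels"][:,:,::-1][220:480,40:300];i=ctrl.get_image("top")["pixels"][:,:,::-1][100:360,40:300]
cv2.imwrite("pics/over.png",cv2.resize(np.hstack([j,i]),None,fx=1.53,fy=1.53*1,interpolation=cv2.INTER_CUBIC))
E
```

```text
[0.54480631 0.26871461 0.1129615 ] 0.6335758202361996 (array([-0.0094, -0.0151,  0.1265]), np.float64(-0.0045))
```

View pics/over.png

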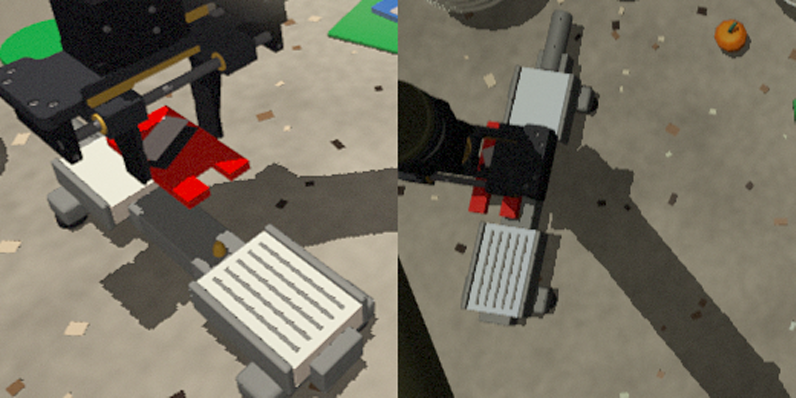

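The insert is above the pocket with the notch towards the pin; its prong ends are at about (190,195) and (240,168) in the side crop. I'll lower it to just above the pin and measure.

Request:
{"op": "jog_arm", "data": {
  "moves": [-0.005, -0.008, 0.02, 0, 0, -0.004, -0.6, -0.009, -0.015, 0.05, 0, 0, -0.004, -0.6, -0.009, -0.015, 0.09, 0, 0, -0.004, -0.6, -0.009, -0.015, 0.12, 0, 0, -0.004, -0.6, -0.009, -0.015, 0.15, 0, 0, -0.004, -0.6, -0.009, -0.015, 0.15, 0, 0, -0.004, -0.6, -0.009, -0.015, 0.15, 0, 0, -0.004, -0.6, -0.009, -0.015, 0.15, 0, 0, -0.004, -0.6]
}}

```text
time: 8.45
position: [0.5432, 0.2737, 0.0685]
tool_rot: [-3.133, 0.231, -0.001]
ft_force: [-1.1, 0.2, -2.5]
grip_width: 0.638
grip_force: 25.0
```

```bash
python3 - <<'E'
from h import *
s=ctrl.get_state();print(s["position"],s["ft_force"],togo(s,[.5427,.2736,.0443],-.1466+np.pi/2))
j=ctrl.get_image("side")["pixels"][:,:,::-1][300:420,110:240];i=ctrl.get_image("top")["pixels"][:,:,::-1][180:300,70:200]
cv2.imwrite("pics/close.png",cv2.resize(np.hstack([j,i]),None,fx=3,fy=3,interpolation=cv2.INTER_CUBIC))
E
```

```text
[0.54321179 0.27371012 0.06852609] [-1.14221331  0.23929584 -2.50069926] (array([-0.0017,  0.0006,  0.0808]), np.float64(-0.0006))
```

View pics/close.png

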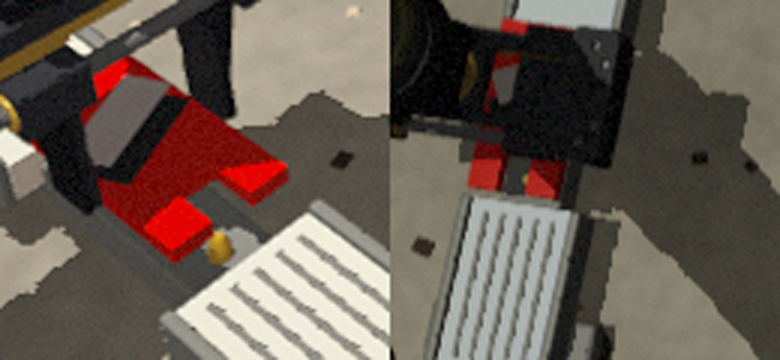

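Prong end edge in the side crop: (175,250), (212,220), (250,192), (287,168). In the top crop: (468,188), (500,191), (527,194), (557,199). The pin top in the side crop is at about (217,236).

```bash
python3 - <<'E'
from h import *
np.set_printoptions(precision=4,suppress=True)
a=ctrl.get_image("side");b=ctrl.get_image("top")
S=lambda l:np.array(l)/3+[110,300]-.33
T=lambda l:(np.array(l)-[390,0])/3+[70,180]-.33
y=-.1466
m=unproj(a,S([(175,250),(212,220),(250,192),(287,168)]),.0742);n=unproj(b,T([(468,188),(500,191),(527,194),(557,199)]),.0742)
for q in(m,n): print(q[:,:2],q.mean(0)[:2], "yaw",np.arctan2(*(q[0]-q[3])[1::-1])-np.pi/2,"origin",q.mean(0)[:2]+.055*np.array([np.cos(y),np.sin(y)]))
print("pin side",unproj(a,S([(217,236)]),.051), "top earlier .5021 .2802")
E
```

```text
[[0.4907 0.3089]
 [0.4894 0.291 ]
 [0.4869 0.2728]
 [0.4831 0.2556]] [0.4875 0.2821] yaw -0.14123798974333823 origin [0.5419 0.274 ]
[[0.4924 0.3078]
 [0.4905 0.2876]
 [0.4886 0.2705]
 [0.4854 0.2515]] [0.4892 0.2793] yaw -0.12492721084624536 origin [0.5436 0.2713]
pin side [[0.4996 0.2824 0.051 ]] top earlier .5021 .2802
```

Both views agree that the notch sits about 2 mm short in y. I'll correct that and lower.

Request:
{"op": "jog_arm", "data": {
  "moves": [0, -0.007, 0, 0, 0, 0, -0.6, 0.001, -0.007, 0.012, 0, 0, 0, -0.6, 0.001, -0.007, 0.025, 0, 0, 0, -0.6, 0.001, -0.007, 0.037, 0, 0, 0, -0.6, 0.001, -0.007, 0.05, 0, 0, 0, -0.6, 0.001, -0.007, 0.062, 0, 0, 0, -0.6, 0.001, -0.007, 0.07, 0, 0, 0, -0.6, 0.001, -0.007, 0.07, 0, 0, 0, -0.6]
}}

```text
time: 9.65
position: [0.5433, 0.2755, 0.0468]
tool_rot: [3.133, -0.231, -0.001]
ft_force: [-0.1, 0.2, -1.4]
grip_width: 0.636
grip_force: 25.0
```

Request:
{"op": "jog_arm", "data": {
  "moves": [0, 0, 0.004, 0, 0, 0, -0.6, 0, 0, 0.008, 0, 0, 0, -0.6, 0, 0, 0.012, 0, 0, 0, -0.6, 0, 0, 0.014, 0, 0, 0, -0.6, 0, 0, 0.014, 0, 0, 0, -0.6, 0, 0, 0.014, 0, 0, 0, -0.6, 0, 0, 0.014, 0, 0, 0, -0.6, 0, 0, 0.014, 0, 0, 0, -0.6]
}}

```text
time: 10.65
position: [0.5435, 0.2755, 0.0432]
tool_rot: [3.133, -0.231, 0.0]
ft_force: [-2.5, -1.7, 5.4]
grip_width: 0.639
grip_force: 25.0
```

```bash
python3 - <<'E'
from h import *
s=ctrl.get_state();print(s["position"],s["ft_force"])
j=ctrl.get_image("side")["pixels"][:,:,::-1][280:420,80:240];i=ctrl.get_image("top")["pixels"][:,:,::-1][160:300,70:170]
cv2.imwrite("pics/down.png",cv2.resize(np.hstack([j,i]),None,fx=3,fy=3,interpolation=cv2.INTER_CUBIC))
E
```

```text
[0.54349945 0.27553411 0.04321369] [-2.51351564 -1.7460857   5.36726471]
```

View pics/down.png

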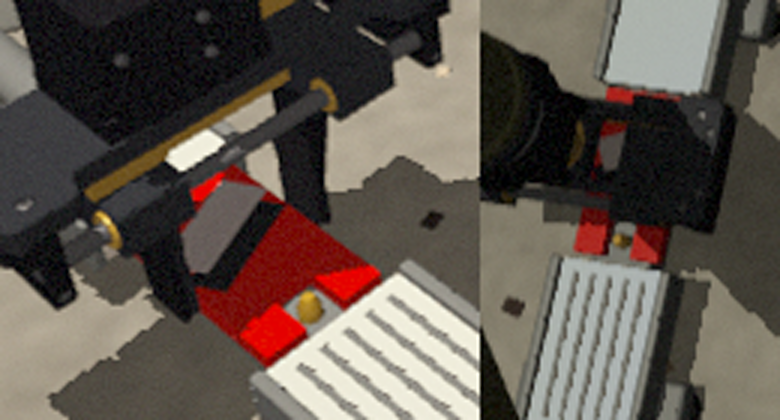

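The insert is down at the expected height with light contact, and the pin is visible inside the notch at (312,305). I'll release, rise and check.

Request:
{"op": "jog_arm", "data": {
  "moves": [0, 0, 0, 0, 0, 0, 0.35, 0, 0, 0, 0, 0, 0, 0.5, 0, 0, 0, 0, 0, 0, 0.7, 0, 0, 0, 0, 0, 0, 0.8, 0, 0, -0.01, 0, 0, 0, 0.8, 0, 0, -0.04, 0, 0, 0, 0.8, 0, 0, -0.1, 0, 0, 0, 0.8, 0, 0, -0.18, 0, 0, 0, 0.8]
}}

```text
time: 11.75
position: [0.5434, 0.2756, 0.0982]
tool_rot: [-3.133, 0.231, -0.0]
ft_force: [0.9, 0.7, -0.2]
grip_width: 0.898
grip_force: 0.0
```

Request:
{"op": "jog_arm", "data": {
  "moves": [0, 0, -0.1, 0, 0, 0, 0.8, 0, 0.1, -0.2, 0, 0, 0, 0.8, 0, 0.25, -0.3, 0, 0, 0, 0.8, 0, 0.4, -0.3, 0, 0, 0, 0.8, 0, 0.55, -0.3, 0, 0, 0, 0.8, 0, 0.7, -0.3, 0, 0, 0, 0.8, 0, 0.75, -0.3, 0, 0, 0, 0.8, 0, 0.75, -0.3, 0, 0, 0, 0.8]
}}

```text
time: 12.75
position: [0.5108, 0.0527, 0.1879]
tool_rot: [-3.133, 0.234, -0.003]
ft_force: [-0.6, 0.7, 0.2]
grip_width: 0.902
grip_force: 0.0
```

```bash
python3 - <<'E'
from h import *
s=ctrl.get_state();print(s["position"],s["ft_force"])
j=ctrl.get_image("side")["pixels"][:,:,::-1][260:460,60:260];i=ctrl.get_image("top")["pixels"][:,:,::-1][120:320,60:190]
cv2.imwrite("pics/done.png",cv2.resize(np.hstack([j,i]),None,fx=2.4,fy=2.4,interpolation=cv2.INTER_CUBIC))
E
```

```text
[0.51083991 0.05267312 0.18786424] [-0.58083201  0.74673191  0.1960602 ]
```

View pics/done.png

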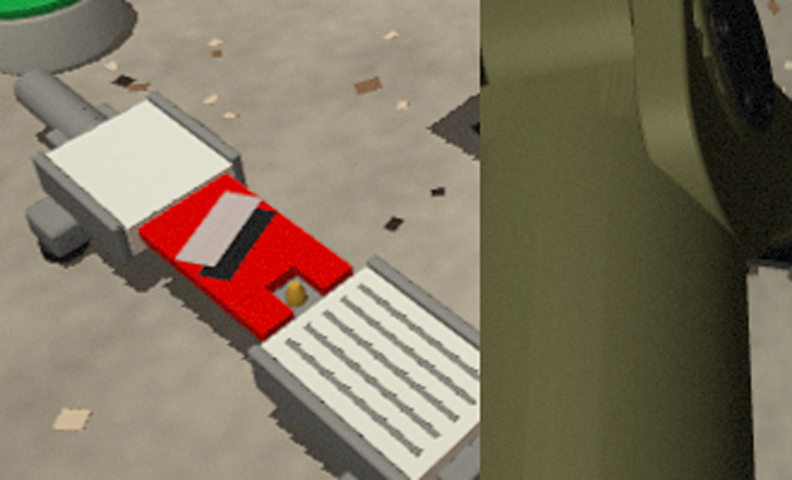

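The insert lies flush and square between the plates, with the pin inside the notch at (295,293). It is released and the arm is clear, so I'll hand in.

```bash
python3 -c "
from bench import ctrl
print(ctrl.close_job())"
```

```text
the job is handed in; nothing more can be done
None
```

The red insert is in the slicer's pocket, blade side up, flush with the plates and with its notch over the pin; it is released, the arm is clear, and the job was handed in after about 13 s, though the hand-in returned no verdict.

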